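# Clear the jug and click the canister rack round

### The arm

A 7-joint arm with a two-finger parallel gripper is mounted at the origin on the work surface. World frame = base frame: x ahead of the robot, y to its left, z up, the work surface at z = 0. Lengths are in m, angles in rad, forces in N, time in s.
With the tool pointing down it reaches from about 0.35 to 0.775 m from the base axis. Payload 3.1 kg.
Tool frame: the origin (TCP) lies on the centre line of the jaws, within the pads' length; the fingertips stand 8 mm ahead of it and the grasp point (between the pads) lies 11 mm behind it; z points along the fingers, y is the line along which they close (so a half turn about z gives the same grasp; the last joint's range is limited). The gripper opens to 85 mm and grips with 20 to 120 N. Pads are 22 mm wide; open, the fingers measure 114 mm over their backs; the gripper's body (76 mm by 85 mm) begins 54 mm behind the grasp point. The pads swing forward as they close: fully open they stand 13 mm farther back than shut.
Start: joints at [-1.339, 0.311, 0.014, 1.512, -0.004, 1.319, -0.027], TCP at [0.149, 0.53, 0.239] pointing down, gripper open.
Joint ranges: [-2.7, 2.7], [-0.3, 1.91], [-1.27, 1.3], [0.12, 2.57], [-1.44, 4.58], [0.2, 2.03], [-3.05, 3.05]. Speed limits (rad/s): [2.79, 2.79, 3.14, 3.14, 3.14, 3.14, 3.14].

### API

Orientations are given as a unit quaternion [w, x, y, z].
In Python, from plant import state, snapshot, r gives the robot as it stands. The module is installed in compiled form; this text tells all that it offers.
- The arm moves only by the tool send_rows, never from a script. Its argument "targets" is a list of rows, each an object with "claw": the opening, from 0 (shut) to 1 (fully open); "offset": the shift along the tool's x, y, z in m, a list of three; "dr": the turn, a rotation vector about the tool's x, y, z in rad, a list of three. In form: [{"claw": claw, "offset": [x, y, z], "dr": [ax, ay, az]}, ...]. A call has 1 to 12 rows; each row is the pose to reach, as a shift and turn from the pose commanded when the call began, along the tool's axes at that moment; what a row does not reach only later rows make up. A row lasts 1/12 s, in which the tool goes at most 41.7 mm and 7.16 degrees, less where a joint would pass 70% of its speed; a pose out of reach is approached as far as the arm can. A call with a gripper value outside its range is refused whole. The fingers move at their own pace and stop on an object; the grip force is fixed at half the most. Time passes only in rows, so rows that repeat a pose let the fingers close. It gives the time, the measured TCP pose, the force, the opening and the grip force at its end, in the units of the state.
- state(): the state, without advancing time (a new reading comes with each control period).
- snapshot(name): name is "scene" or "top" or "wrist"; returns a dict with "frame" (420x560x3 uint8, red, green, blue), "fx", "fy", "cx", "cy" (pixels), "position" and "attitude" of the camera in the world. Camera axes: x right, y down, z forward; pixel columns grow to the right and rows downward; lengths in m; the calibration is good to about 2 mm. A picture is of the moment at which its call begins. There is no depth.
- r.close_job(): hands the job in; it is judged then, once.
The state is a dict: "t": time; "q": joint angles; "dq": joint speeds; "joint_torque": joint torques, N m; "eef_pos": TCP position; "eef_rot": TCP orientation; "wrist_force": force on the tool from outside, world axes, zero at the start; "wrist_torque": the same for the moment, N m; "gripper_width": finger opening in m; "grasp_force": force on a finger pad.
Only numpy, scipy, OpenCV 4.12 (cv2) and the standard library are available. Lean on these libraries where they do the work, as an engineer would, in place of code of your own. Each camera call takes 0.05 s, during which the arm holds its last target. There are 200 camera calls.

### The job

The blue jug is standing in the way of the revolving canister rack. Without turning the rack, move the jug out and set it down upright, fully on the round cork trivet, without dropping it; then turn the rack clockwise (seen from above) by exactly one click, a quarter turn, so that the square canister rests at the white pointer. Leave the jar, mug, brush and spoon where they are.

Things in the scene. Friction and masses are not known exactly. Their poses are not given: they have to be found in the camera images.
- jug: Loose blue ceramic jug, open top, 0.35 kg. Origin: centre of its underside. Body outer radius 42 mm (foot 37), 100 mm high, wall 5 mm, inner floor 6 mm up. Loop handle on its own -x side: 11 mm bar, out to 80 mm from the axis, 23 to 88 mm high. Pouring lip on +x to 52 mm. Starts in the gap between the square canister and the one at the pointer, about 126 mm from the rack axis, handle outwards.
- trivet: Fixed round cork trivet, radius 75 mm, 5 mm thick, on the counter. Origin at the centre of its underside (its top is at +5 mm). To the left or to the right of the rack.
- rack: Fixed foot of the revolving rack, white plastic disc of radius 68 mm. Origin on the turning axis at counter level. Its own -x points along the pointer tongue, a white strip 26 mm wide and 8 mm high that reaches 165 mm from the axis.
- pointer (a point): Outer end of the white pointer tongue of the rack's foot, 165 mm from the axis, 8 mm high.
- rack_axis (a point): On the turning axis, 90 mm above the counter, at a steel post (radius 17 mm, top 106 mm). The turning plate is 16 to 25 mm high: hub of radius 56 mm, four lobes of radius 34 mm centred 85 mm from the axis at every 90 degrees, each with a fixed canister: the square one and three round ones (radius 31 mm, lid top 107 mm, knob to 114 mm); gaps between are free.
- square_can (a point): Centre of the flat hinged lid (top at 105 mm above the counter) of the square canister, 54 by 54 mm clear acrylic, fixed on the rack, 85 mm from the turning axis; turns with the rack. It starts a quarter turn anticlockwise (from above) from the pointer, so a quarter turn clockwise brings it there.
- turntable (a joint): Angle of the turning rack in rad, 0 at the start, growing clockwise seen from above. It clicks gently into rest at every quarter turn (0, 1.571, ...) and needs about 2 N of push at a canister to leave a click; past half way it is drawn on into the next one.
- jar: Loose bystander: closed glass jar with steel cap, radius 36 mm, 95 mm high. Origin at the centre of its underside. Stands on the side of the rack where the trivet is not.
- mug: Loose bystander: white mug, radius 38 mm, 85 mm high, beyond the rack. Origin at the centre of its underside.
- brush: Loose bystander: white kitchen brush lying on the counter at the near left. Origin on its underside at mid length, lying along its own x.
- spoon: Loose bystander: steel spoon lying on the counter beyond the rack. Origin on its underside at mid length, lying along its own x.
Things that resemble listed ones, but are neither listed nor needed, are in the scene too. Of the things like the trivet, leave any that is black; of the rest the smaller one is meant. There is more than one size of the jug; the job needs the smallest.

How it is judged:
By the outcome, as a careful person would: the job done as asked, in the order asked, and still so for the second after the job is handed in, with the robot touching nothing.
It also fails if it takes over 56 s, if anything falls off the work surface, if the arm or the gripper's body presses on something with over 40 N, if the wrist force passes 120 N, or if a joint passes its speed limit or range.

## Working session

There is one attempt and no reset: what is moved stays moved. The work goes in short steps, Python scripts to look and compute and a tool call to move; the robot and the scene stay as the last step left them, time stands still between calls to the robot, and variables do not carry over. Pictures are saved under pics/ and viewed, at most 13 in all, crops included, and the job is handed in when it is done.

Besides the shell and the picture viewer there is one more tool, called after "Call:" by a JSON object that holds its "fn" and its "kwargs". send_rows: Moves the arm, as the interface text tells. Its arguments: {"type":"object","properties":{"targets":{"type":"array","items":{"type":"object","properties":{"claw":{"type":"number"},"offset":{"type":"array","items":{"type":"number"}},"dr":{"type":"array","items":{"type":"number"}}}}}},"required":["targets"]}

```bash
mkdir -p pics
cat > h.py <<'E'
import numpy as np, cv2, json
from plant import state, snapshot, r
from scipy.spatial.transform import Rotation as R
def rot(q): return R.from_quat([q[1],q[2],q[3],q[0]]).as_matrix()
def shot(n,f):
    s=snapshot(n); cv2.imwrite(f'pics/{f}.png',s['frame'][:,:,::-1]); 
    d={k:np.array(v).tolist() for k,v in s.items() if k!='frame'}; json.dump(d,open(f'pics/{f}.json','w')); return s
def cam(f):
    d=json.load(open(f'pics/{f}.json')); a=np.array(d['attitude']); M=rot(a) if a.size==4 else a.reshape(3,3); return d,M,np.array(d['position'])
def ray(f,u,v,z):
    d,M,p=cam(f); k=M@np.array([(u-d['cx'])/d['fx'],(v-d['cy'])/d['fy'],1]); return (p+k*(z-p[2])/k[2]).round(4)
def proj(f,X):
    d,M,p=cam(f); c=M.T@(np.array(X)-p); return [round(d['fx']*c[0]/c[2]+d['cx'],1),round(d['fy']*c[1]/c[2]+d['cy'],1)]
E
python3 - <<'E'
from h import *
for n in('top','scene'):
    s=shot(n,n+'0'); print({k:v for k,v in s.items() if k!='frame'})
st=state(); print({k:np.round(v,3) for k,v in st.items()}); print(rot(st['eef_rot']).round(3))
E
```

```text
{'fx': 407.44409295545637, 'fy': 407.44409295545637, 'cx': 283.1722991116294, 'cy': 217.31635425497055, 'position': array([ 0.38595291, -0.11352778,  1.33982334]), 'attitude': array([-0.05365683,  0.70559776, -0.7052907 ,  0.04263534])}
{'fx': 466.62510746182846, 'fy': 466.62510746182846, 'cx': 278.34504065085906, 'cy': 207.16395302252707, 'position': array([ 1.29738547, -0.85345869,  0.82618471]), 'attitude': array([-0.42660653,  0.81945906,  0.34386717, -0.16807464])}
{'t': np.float64(0.1), 'q': array([-1.339,  0.312,  0.014,  1.513, -0.004,  1.319, -0.027]), 'dq': array([-0.001, -0.   ,  0.   , -0.003, -0.   ,  0.001,  0.002]), 'joint_torque': array([ 1.0000e-03, -3.8085e+01,  1.4700e-01, -2.3124e+01,  1.2000e-02,
        8.0000e-03, -0.0000e+00]), 'eef_pos': array([0.149, 0.529, 0.238]), 'eef_rot': array([-0.   ,  0.136,  0.991, -0.001]), 'wrist_force': array([-0.773,  0.935, -0.121]), 'wrist_torque': array([ 0.037, -0.019, -0.086]), 'grasp_force': np.float64(0.0), 'gripper_width': np.float64(0.085)}
[[-0.963  0.27  -0.   ]
 [ 0.27   0.963 -0.002]
 [-0.    -0.002 -1.   ]]
```

View pics/top0.png

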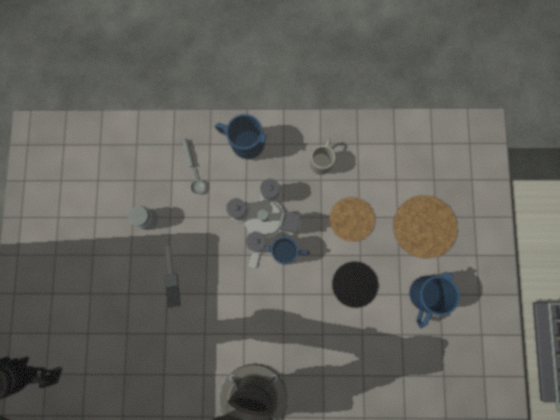

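View pics/scene0.png

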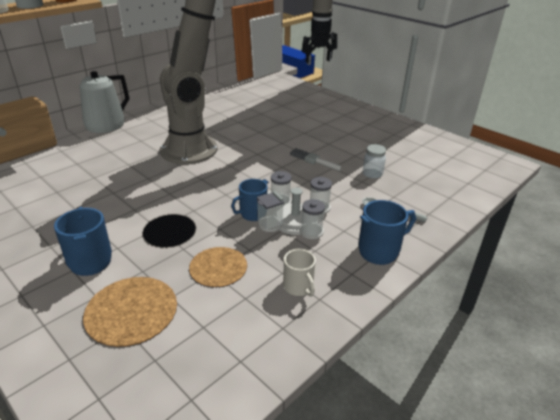

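The top view shows the rack at about (265,215), the small blue jug at (285,250) with its handle to the right, and the small cork trivet at (352,219). The large cork, the black disc and the larger jugs are decoys. Next I'll enlarge the rack area.

Run:
```python
from h import *
im=cv2.imread('pics/top0.png')[160:290,210:390]; im=cv2.convertScaleAbs(im,alpha=1.5)
cv2.imwrite('pics/c1.png',cv2.resize(im,None,fx=4.4,fy=4.4,interpolation=cv2.INTER_CUBIC))
# trivet by color
b=cv2.imread('pics/top0.png'); h=cv2.cvtColor(b,cv2.COLOR_BGR2HSV)
m=((h[...,0]>8)&(h[...,0]<25)&(h[...,1]>90)).astype('uint8')
for c in cv2.findContours(m,0,2)[0]:
    if cv2.contourArea(c)>300:
        e=cv2.fitEllipse(c); print('cork',e, ray('top0',*e[0],0.005))
m=((h[...,0]>95)&(h[...,0]<125)&(h[...,1]>110)).astype('uint8')
for c in cv2.findContours(m,0,2)[0]:
    if cv2.contourArea(c)>100: print('blue',cv2.boundingRect(c),cv2.minEnclosingCircle(c))
for u,v,z in[(253,268,.008),(263,214,.106),(270,187,.114),(237,208,.114),(257,241,.114),(292,222,.105),(285,248,.1),(304,253,.088)]: print(u,v,ray('top0',u,v,z))
```

```text
cork ((351.8633728027344, 218.93556213378906), (41.93661117553711, 43.39283752441406), 112.45870971679688) [ 0.5635 -0.319   0.005 ]
cork ((425.0261535644531, 226.4522247314453), (60.04342269897461, 62.97307586669922), 119.76583099365234) [ 0.5385 -0.5578  0.005 ]
blue (441, 274, 17, 37) ((447.0, 292.0), 18.110870361328125)
253 268 [0.4025 0.0052 0.008 ]
263 214 [ 0.5655 -0.0323  0.106 ]
270 187 [ 0.648  -0.0537  0.114 ]
237 208 [0.5829 0.0467 0.114 ]
257 241 [ 0.482  -0.0154  0.114 ]
292 222 [ 0.5408 -0.1211  0.105 ]
285 248 [ 0.4618 -0.0997  0.1   ]
304 253 [ 0.4473 -0.1578  0.088 ]
```

View pics/c1.png

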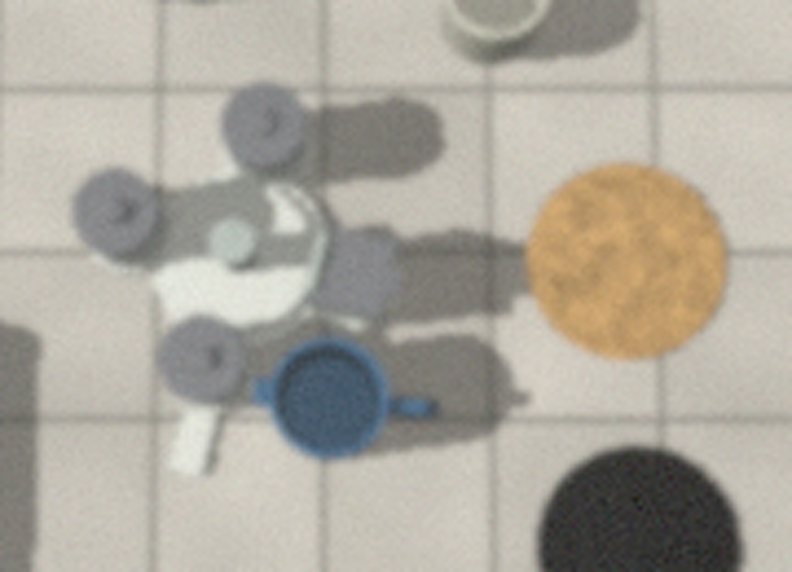

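Run:
```python
from h import *
P=lambda u,v,z: ray('top0',210+(u+.5)/4.4-.5,160+(v+.5)/4.4-.5,z)
A=P(232,243,.106);c=[P(264,125,.107),P(117,212,.107),P(203,360,.107)];s=P(357,275,.105);j=P(330,398,.1);h1=P(437,407,.08);pt=P(192,470,.008)
ctr=(c[0]+c[1]+c[2]+s)/4
print('axis',A,ctr)
for n,x in dict(c0=c[0],c1=c[1],c2=c[2],sq=s,jug=j,handle=h1,pt=pt).items():
    d=x-ctr; print(n,x,np.hypot(*d[:2]).round(4),np.degrees(np.arctan2(d[1],d[0])).round(1))
d=h1-j; print('handle',np.hypot(*d[:2]),np.degrees(np.arctan2(d[1],d[0])))
t=np.array([.5635,-.319]); print(np.linalg.norm(t), np.linalg.norm(j[:2]))
```

```text
axis [ 0.5629 -0.0303  0.106 ] [ 0.563175 -0.0326    0.1065  ]
c0 [ 0.6463 -0.0521  0.107 ] 0.0854 -13.2
c1 [0.5846 0.0501 0.107 ] 0.0854 75.5
c2 [ 0.4813 -0.0111  0.107 ] 0.0847 165.3
sq [ 0.5405 -0.1173  0.105 ] 0.0877 -105.0
jug [ 0.4555 -0.0986  0.1   ] 0.1263 -148.5
handle [ 0.4504 -0.1733  0.08  ] 0.1803 -128.7
pt [0.4076 0.0044 0.008 ] 0.1599 166.6
handle 0.07487389398181453 -93.90569913707212
0.6475285707982312 0.46604957890765225
```

```bash
cat >> h.py <<'E'
def go(x,y,z,yaw=None):
    "offset & dr (tool axes) to world xyz, tool y at azimuth yaw deg, pointing down"
    s=state(); M=rot(s['eef_rot']); o=M.T@(np.array([x,y,z])-s['eef_pos'])
    ya=np.radians(yaw); Y=np.array([np.cos(ya),np.sin(ya),0]); Z=np.array([0,0,-1.]); T=np.c_[np.cross(Y,Z),Y,Z]
    dr=R.from_matrix(M.T@T).as_rotvec()
    print('offset',o.round(4).tolist(),'dr',dr.round(3).tolist())
def st():
    s=state(); M=rot(s['eef_rot']); print('t',round(float(s['t']),2),'pos',np.round(s['eef_pos'],4),'yaw',np.degrees(np.arctan2(M[1,1],M[0,1])).round(1),'tilt',M[:,2].round(3),'F',np.round(s['wrist_force'],1),'w',round(float(s['gripper_width']),4),'g',round(float(s['grasp_force']),1),'q',np.round(s['q'],2))
E
python3 - <<'E'
from h import *
go(.40,.22,.24,40); go(.418,-.105,.2,10)
E
```

```text
offset [-0.3256, -0.2295, -0.0012] dr [-0.002, 0.001, 0.599]
offset [-0.4308, -0.5374, 0.0395] dr [-0.002, 0.001, 1.123]
```

Call:
{"fn": "send_rows", "kwargs": {"targets": [{"claw": 0.5,"offset": [-0.04,-0.03,0],"dr": [0,0,0.07]},{"claw": 0.5,"offset": [-0.07,-0.05,0],"dr": [0,0,0.15]},{"claw": 0.5,"offset": [-0.1,-0.07,0],"dr": [0,0,0.2]},{"claw": 0.5,"offset": [-0.15,-0.11,0],"dr": [0,0,0.3]},{"claw": 0.5,"offset": [-0.2,-0.145,0],"dr": [0,0,0.4]},{"claw": 0.5,"offset": [-0.23,-0.175,0],"dr": [0,0,0.47]},{"claw": 0.5,"offset": [-0.26,-0.205,0.0],"dr": [0,0,0.55]},{"claw": 0.5,"offset": [-0.29,-0.235,0],"dr": [0,0,0.62]},{"claw": 0.5,"offset": [-0.31,-0.275,0.0],"dr": [0,0,0.7]},{"claw": 0.5,"offset": [-0.33,-0.31,0],"dr": [0,0,0.78]},{"claw": 0.5,"offset": [-0.35,-0.35,0],"dr": [0,0,0.85]},{"claw": 0.5,"offset": [-0.37,-0.39,0],"dr": [0,0,0.92]}]}}

```text
t: 1.1
eef_pos: [0.3887, 0.1005, 0.2391]
eef_rot: [-0.0, 0.564, 0.826, -0.0]
wrist_force: [1.4, 0.5, 0.4]
gripper_width: 0.0425
grasp_force: 0.0
```

Run:
```python
from h import *
st(); go(.418,-.105,.2,10)
```

```text
t 1.1 pos [0.3887 0.1005 0.2391] yaw 21.4 tilt [-0.  0. -1.] F [1.4 0.5 0.4] w 0.0425 g 0.0 q [-0.78 -0.01  0.49  1.89  0.    1.26  0.08]
offset [-0.2021, -0.0477, 0.039] dr [-0.0, -0.0, 0.199]
```

Call:
{"fn": "send_rows", "kwargs": {"targets": [{"claw": 0.5,"offset": [-0.03,-0.01,0],"dr": [0,0,0.03]},{"claw": 0.5,"offset": [-0.06,-0.02,0.0],"dr": [0,0,0.06]},{"claw": 0.5,"offset": [-0.1,-0.03,0.01],"dr": [0,0,0.1]},{"claw": 0.5,"offset": [-0.13,-0.035,0.02],"dr": [0,0,0.13]},{"claw": 0.5,"offset": [-0.16,-0.04,0.03],"dr": [0,0,0.16]},{"claw": 0.5,"offset": [-0.185,-0.045,0.035],"dr": [0,0,0.19]},{"claw": 0.5,"offset": [-0.195,-0.047,0.035],"dr": [0,0,0.2]},{"claw": 0.5,"offset": [-0.2,-0.047,0.035],"dr": [0,0,0.2]},{"claw": 0.5,"offset": [-0.2,-0.047,0.035],"dr": [0,0,0.2]}]}}

```text
t: 1.85
eef_pos: [0.4188, -0.1008, 0.2044]
eef_rot: [0.0, 0.642, 0.767, 0.0]
wrist_force: [-0.3, -0.7, -0.3]
gripper_width: 0.0427
grasp_force: 0.0
```

Run:
```python
from h import *
st(); s=shot('wrist','w1'); print(s['position'],s['attitude'],s['fx'])
print('jug',proj('w1',[.4555,-.0986,.1]),proj('w1',[.4137,-.106,.1]))
```

```text
t 1.85 pos [ 0.4188 -0.1008  0.2044] yaw 10.1 tilt [ 0.  0. -1.] F [-0.3 -0.7 -0.3] w 0.0427 g 0.0 q [-0.5   0.1   0.76  1.89 -0.07  1.18  0.46]
[ 0.40475467 -0.01874281  0.33837629] [0.16325292 0.98268031 0.08647619 0.01448297] 366.83887767351865
jug [np.float64(337.3), np.float64(217.0)] [np.float64(275.9), np.float64(216.9)]
```

View pics/w1.png

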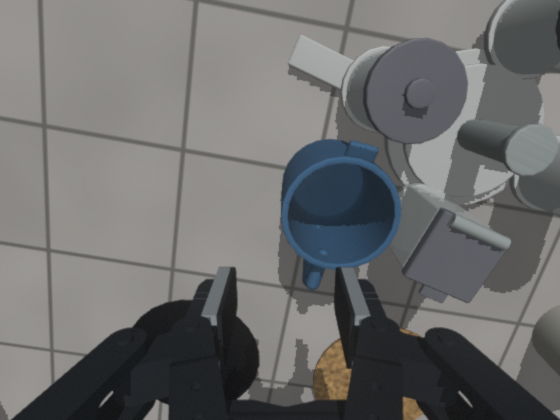

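The wrist view shows the jug rim from (281,210) to (400,212) with its centre at about (340,214), which matches the prediction within a few pixels. The handle is at (314,275), pointing down in the image.

Run:
```python
from h import *
for u,v in [(340.5,213.5),(281,210),(400,213),(341,158),(340,270)]: print(ray('w1',u,v,.1))
print('handle',ray('w1',314,278,.08), 'c2 knob',ray('w1',420,93,.114),'sq',ray('w1',457,253,.105),'post',ray('w1',529,150,.106))
```

```text
[ 0.4571 -0.0957  0.1   ]
[ 0.4163 -0.1004  0.1   ]
[ 0.4975 -0.0882  0.1   ]
[ 0.4489 -0.058   0.1   ]
[ 0.4665 -0.1384  0.1   ]
handle [ 0.4529 -0.159   0.08  ] c2 knob [ 0.4831 -0.0102  0.114 ] sq [ 0.543  -0.1086  0.105 ] post [ 0.5641 -0.0311  0.106 ]
```

Call:
{"fn": "send_rows", "kwargs": {"targets": [{"claw": 0.5,"offset": [-0.002,-0.001,0.02],"dr": [0,0,0]},{"claw": 0.5,"offset": [-0.002,-0.001,0.05],"dr": [0,0,0]},{"claw": 0.5,"offset": [-0.002,-0.001,0.075],"dr": [0,0,0]},{"claw": 0.5,"offset": [-0.002,-0.001,0.095],"dr": [0,0,0]},{"claw": 0.5,"offset": [-0.002,-0.001,0.11],"dr": [0,0,0]},{"claw": 0.5,"offset": [-0.002,-0.001,0.12],"dr": [0,0,0]},{"claw": 0.5,"offset": [-0.002,-0.001,0.13],"dr": [0,0,0]},{"claw": 0.5,"offset": [-0.002,-0.001,0.136],"dr": [0,0,0]},{"claw": 0.5,"offset": [-0.002,-0.001,0.136],"dr": [0,0,0]}]}}

```text
t: 2.65
eef_pos: [0.4176, -0.1018, 0.0676]
eef_rot: [-0.001, 0.641, 0.767, -0.0]
wrist_force: [-0.1, -0.3, -0.1]
gripper_width: 0.0425
grasp_force: 0.0
```

Call:
{"fn": "send_rows", "kwargs": {"targets": [{"claw": 0.3,"offset": [0,0,0],"dr": [0,0,0]},{"claw": 0.25,"offset": [0,0,0],"dr": [0,0,0]},{"claw": 0.2,"offset": [0,0,0],"dr": [0,0,0]},{"claw": 0.15,"offset": [0,0,0],"dr": [0,0,0]},{"claw": 0.1,"offset": [0,0,0],"dr": [0,0,0]},{"claw": 0.05,"offset": [0,0,0],"dr": [0,0,0]},{"claw": 0,"offset": [0,0,0],"dr": [0,0,0]},{"claw": 0,"offset": [0,0,0],"dr": [0,0,0]},{"claw": 0,"offset": [0,0,0],"dr": [0,0,0]},{"claw": 0,"offset": [0,0,0],"dr": [0,0,0]}]}}

```text
t: 3.48
eef_pos: [0.4189, -0.103, 0.0689]
eef_rot: [0.001, 0.642, 0.767, 0.001]
wrist_force: [2.0, -0.9, 5.4]
gripper_width: 0.0065
grasp_force: 58.9
```

Run:
```python
from h import *
st(); shot('wrist','w2')
```

```text
t 3.48 pos [ 0.4189 -0.103   0.0689] yaw 10.1 tilt [ 0.002 -0.    -1.   ] F [ 2.  -0.9  5.4] w 0.0065 g 58.9 q [-0.4   0.31  0.72  2.07 -0.27  0.85  0.65]
```

View pics/w2.png

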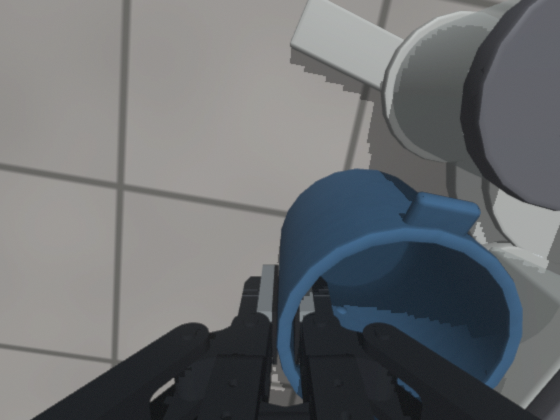

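One finger is inside and one outside the wall (at about (295,320)), gripping at 59 N. I'll lift gently.

Call:
{"fn": "send_rows", "kwargs": {"targets": [{"claw": 0,"offset": [0,0,-0.003],"dr": [0,0,0]},{"claw": 0,"offset": [0,0,-0.008],"dr": [0,0,0]},{"claw": 0,"offset": [0,0,-0.016],"dr": [0,0,0]},{"claw": 0,"offset": [0,0,-0.028],"dr": [0,0,0]},{"claw": 0,"offset": [0,0,-0.042],"dr": [0,0,0]},{"claw": 0,"offset": [0,0,-0.058],"dr": [0,0,0]},{"claw": 0,"offset": [0,0,-0.074],"dr": [0,0,0]},{"claw": 0,"offset": [0,0,-0.09],"dr": [0,0,0]},{"claw": 0,"offset": [0,0,-0.106],"dr": [0,0,0]},{"claw": 0,"offset": [0,0,-0.12],"dr": [0,0,0]},{"claw": 0,"offset": [0,0,-0.13],"dr": [0,0,0]},{"claw": 0,"offset": [0,0,-0.135],"dr": [0,0,0]}]}}

```text
t: 4.53
eef_pos: [0.418, -0.1028, 0.2045]
eef_rot: [0.0, 0.642, 0.767, 0.001]
wrist_force: [0.4, -1.0, -3.0]
gripper_width: 0.0063
grasp_force: 58.5
```

Run:
```python
from h import *
st(); go(.563-.0389,-.319-.0069,.204,10); shot('wrist','w3'); shot('scene','s3')
a=cv2.imread('pics/w3.png');b=cv2.imread('pics/s3.png')[60:340,100:460]
cv2.imwrite('pics/c3.png',cv2.hconcat([cv2.resize(a,(400,300)),cv2.resize(b,(386,300))]))
```

```text
t 4.53 pos [ 0.418  -0.1028  0.2045] yaw 10.1 tilt [ 0.001  0.    -1.   ] F [ 0.4 -1.  -3. ] w 0.0063 g 58.5 q [-0.51  0.1   0.77  1.89 -0.08  1.18  0.47]
offset [-0.2382, 0.0651, 0.0005] dr [0.001, -0.0, 0.002]
```

View pics/c3.png

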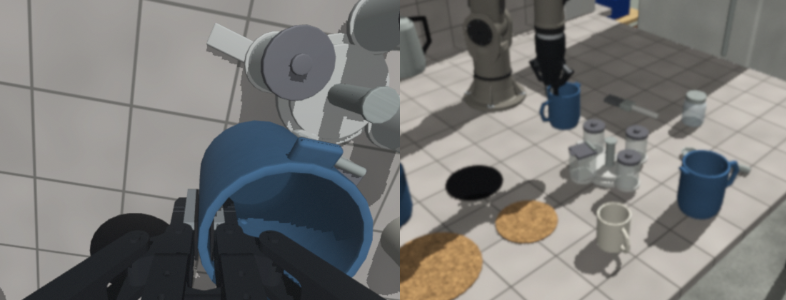

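The jug hangs level, clear of the rack. Now I'll carry it across.

Call:
{"fn": "send_rows", "kwargs": {"targets": [{"claw": 0,"offset": [-0.006,0.002,0],"dr": [0,0,0]},{"claw": 0,"offset": [-0.018,0.005,0],"dr": [0,0,0]},{"claw": 0,"offset": [-0.036,0.01,0],"dr": [0,0,0]},{"claw": 0,"offset": [-0.06,0.016,0],"dr": [0,0,0]},{"claw": 0,"offset": [-0.085,0.023,0],"dr": [0,0,0]},{"claw": 0,"offset": [-0.11,0.03,0],"dr": [0,0,0]},{"claw": 0,"offset": [-0.135,0.037,0],"dr": [0,0,0]},{"claw": 0,"offset": [-0.16,0.044,0],"dr": [0,0,0]},{"claw": 0,"offset": [-0.185,0.05,0],"dr": [0,0,0]},{"claw": 0,"offset": [-0.208,0.057,0],"dr": [0,0,0]},{"claw": 0,"offset": [-0.226,0.062,0],"dr": [0,0,0]},{"claw": 0,"offset": [-0.238,0.065,0],"dr": [0,0,0]}]}}

```text
t: 5.63
eef_pos: [0.5234, -0.3282, 0.2009]
eef_rot: [-0.001, 0.642, 0.766, -0.002]
wrist_force: [0.5, -0.9, -2.2]
gripper_width: 0.0064
grasp_force: 58.6
```

Call:
{"fn": "send_rows", "kwargs": {"targets": [{"claw": 0,"offset": [0,0,0.004],"dr": [0,0,0]},{"claw": 0,"offset": [0,0,0.014],"dr": [0,0,0]},{"claw": 0,"offset": [0,0,0.03],"dr": [0,0,0]},{"claw": 0,"offset": [0,0,0.048],"dr": [0,0,0]},{"claw": 0,"offset": [0,0,0.064],"dr": [0,0,0]},{"claw": 0,"offset": [0,0,0.078],"dr": [0,0,0]},{"claw": 0,"offset": [0,0,0.09],"dr": [0,0,0]},{"claw": 0,"offset": [0,0,0.1],"dr": [0,0,0]},{"claw": 0,"offset": [0,0,0.107],"dr": [0,0,0]},{"claw": 0,"offset": [0,0,0.112],"dr": [0,0,0]},{"claw": 0,"offset": [0,0,0.115],"dr": [0,0,0]},{"claw": 0,"offset": [0,0,0.115],"dr": [0,0,0]}]}}

```text
t: 6.63
eef_pos: [0.5238, -0.3254, 0.0879]
eef_rot: [-0.0, 0.642, 0.767, -0.0]
wrist_force: [-0.5, -0.1, -3.2]
gripper_width: 0.0059
grasp_force: 58.6
```

Run:
```python
from h import *
st(); shot('top','t4'); shot('scene','s4')
a=cv2.imread('pics/t4.png')[150:310,210:410];b=cv2.imread('pics/s4.png')[160:320,130:330]
cv2.imwrite('pics/c4.png',cv2.resize(cv2.hconcat([a,b]),None,fx=2,fy=2,interpolation=2))
```

```text
t 6.63 pos [ 0.5238 -0.3254  0.0879] yaw 10.1 tilt [-0.  0. -1.] F [-0.5 -0.1 -3.2] w 0.0059 g 58.6 q [ 0.06  0.66  0.73  1.54 -0.47  1.12  1.07]
```

View pics/c4.png

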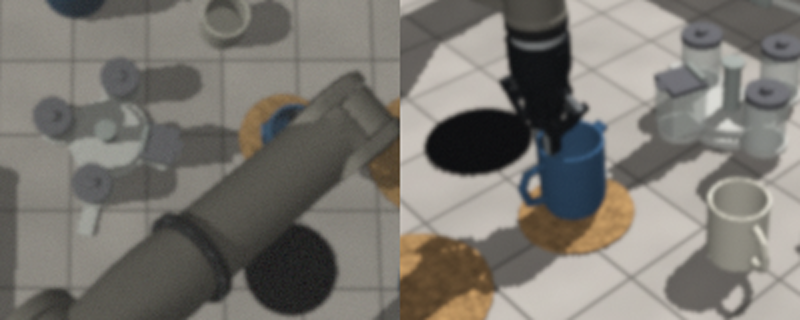

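The jug is held above the trivet and centred on it. I'll lower it the last 14 mm slowly.

Call:
{"fn": "send_rows", "kwargs": {"targets": [{"claw": 0,"offset": [0,0,0.003],"dr": [0,0,0]},{"claw": 0,"offset": [0,0,0.006],"dr": [0,0,0]},{"claw": 0,"offset": [0,0,0.008],"dr": [0,0,0]},{"claw": 0,"offset": [0,0,0.01],"dr": [0,0,0]},{"claw": 0,"offset": [0,0,0.011],"dr": [0,0,0]},{"claw": 0,"offset": [0,0,0.012],"dr": [0,0,0]},{"claw": 0,"offset": [0,0,0.012],"dr": [0,0,0]}]}}

```text
t: 7.32
eef_pos: [0.5238, -0.3255, 0.076]
eef_rot: [-0.0, 0.642, 0.767, -0.0]
wrist_force: [0.4, -0.0, -2.7]
gripper_width: 0.0064
grasp_force: 58.6
```

Call:
{"fn": "send_rows", "kwargs": {"targets": [{"claw": 0,"offset": [0,0,0.001],"dr": [0,0,0]},{"claw": 0,"offset": [0,0,0.0015],"dr": [0,0,0]},{"claw": 0,"offset": [0,0,0.002],"dr": [0,0,0]},{"claw": 0,"offset": [0,0,0.002],"dr": [0,0,0]}]}}

```text
t: 7.65
eef_pos: [0.5239, -0.3256, 0.0743]
eef_rot: [-0.0, 0.642, 0.767, 0.0]
wrist_force: [0.5, 0.0, -3.7]
gripper_width: 0.0061
grasp_force: 58.6
```

Call:
{"fn": "send_rows", "kwargs": {"targets": [{"claw": 0,"offset": [0,0,0.001],"dr": [0,0,0]},{"claw": 0,"offset": [0,0,0.001],"dr": [0,0,0]},{"claw": 0,"offset": [0,0,0.001],"dr": [0,0,0]}]}}

```text
t: 7.9
eef_pos: [0.5238, -0.3256, 0.074]
eef_rot: [0.0, 0.642, 0.767, 0.0]
wrist_force: [-1.6, 1.3, 3.7]
gripper_width: 0.0061
grasp_force: 59.2
```

Call:
{"fn": "send_rows", "kwargs": {"targets": [{"claw": 0,"offset": [0,0,0.001],"dr": [0,0,0]},{"claw": 0,"offset": [0,0,0.001],"dr": [0,0,0]},{"claw": 0,"offset": [0,0,0.001],"dr": [0,0,0]}]}}

```text
t: 8.15
eef_pos: [0.5238, -0.3256, 0.074]
eef_rot: [0.0, 0.642, 0.767, 0.0]
wrist_force: [-3.2, 2.8, 7.9]
gripper_width: 0.0061
grasp_force: 59.8
```

Call:
{"fn": "send_rows", "kwargs": {"targets": [{"claw": 0,"offset": [0,0,-0.001],"dr": [0,0,0]},{"claw": 0.1,"offset": [0,0,-0.001],"dr": [0,0,0]},{"claw": 0.15,"offset": [0,0,-0.001],"dr": [0,0,0]},{"claw": 0.2,"offset": [0,0,-0.001],"dr": [0,0,0]},{"claw": 0.3,"offset": [0,0,-0.001],"dr": [0,0,0]},{"claw": 0.4,"offset": [0,0,-0.001],"dr": [0,0,0]},{"claw": 0.45,"offset": [0,0,-0.001],"dr": [0,0,0]},{"claw": 0.45,"offset": [0,0,-0.001],"dr": [0,0,0]}]}}

```text
t: 8.82
eef_pos: [0.524, -0.3256, 0.0732]
eef_rot: [0.0, 0.642, 0.767, -0.0]
wrist_force: [-0.4, 0.9, 0.5]
gripper_width: 0.0382
grasp_force: 0.0
```

Call:
{"fn": "send_rows", "kwargs": {"targets": [{"claw": 0.45,"offset": [0,0,-0.01],"dr": [0,0,0]},{"claw": 0.45,"offset": [0,0,-0.03],"dr": [0,0,0]},{"claw": 0.45,"offset": [0,0,-0.06],"dr": [0,0,0]},{"claw": 0.45,"offset": [0,0,-0.09],"dr": [0,0,0]},{"claw": 0.45,"offset": [0,0,-0.12],"dr": [0,0,0]},{"claw": 0.3,"offset": [0,0,-0.13],"dr": [0,0,0]},{"claw": 0.1,"offset": [0.03,-0.01,-0.13],"dr": [0,0,0]},{"claw": 0,"offset": [0.07,-0.02,-0.13],"dr": [0,0,0]},{"claw": 0,"offset": [0.11,-0.03,-0.13],"dr": [0,0,0]},{"claw": 0,"offset": [0.15,-0.04,-0.13],"dr": [0,0,0]},{"claw": 0,"offset": [0.18,-0.05,-0.13],"dr": [0,0,0]},{"claw": 0,"offset": [0.2,-0.055,-0.13],"dr": [0,0,0]}]}}

```text
t: 9.82
eef_pos: [0.4325, -0.1348, 0.2028]
eef_rot: [-0.002, 0.641, 0.768, 0.001]
wrist_force: [0.0, -0.6, -0.4]
gripper_width: 0.0001
grasp_force: 0.0
```

Run:
```python
from h import *
st(); 
C=np.array([.5635,-.0318])
pts=[C+.085*np.array([np.cos(np.radians(a)),np.sin(np.radians(a))]) for a in (206,197,103)]; print(pts)
go(*pts[0],.2,10)
shot('top','t5'); shot('scene','s5')
a=cv2.imread('pics/t5.png')[150:310,210:410];b=cv2.imread('pics/s5.png')[160:320,130:330]
cv2.imwrite('pics/c5.png',cv2.resize(cv2.hconcat([a,b]),None,fx=2,fy=2,interpolation=2))
```

```text
t 9.82 pos [ 0.4325 -0.1348  0.2028] yaw 10.3 tilt [-0.002  0.003 -1.   ] F [ 0.  -0.6 -0.4] w 0.0001 g 0.0 q [-0.46  0.17  0.84  1.84 -0.14  1.19  0.6 ]
[array([ 0.48710251, -0.06906155]), array([ 0.4822141 , -0.05665159]), array([0.54437916, 0.05102146])]
offset [0.0548, 0.0655, 0.0029] dr [-0.001, -0.004, 0.006]
```

View pics/c5.png

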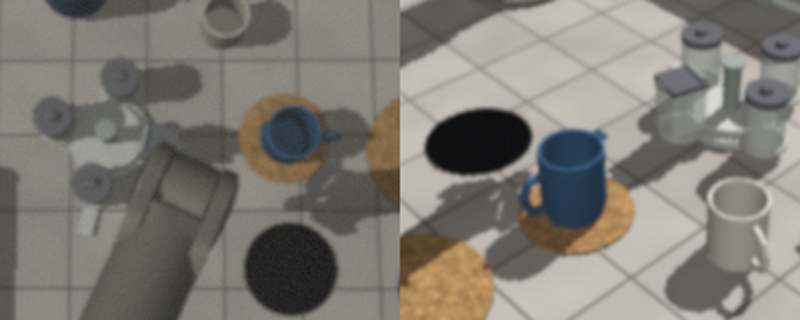

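The jug stands upright on the trivet, about at its centre. Next the closed fingers go into the empty gap, clear of both canisters.

Call:
{"fn": "send_rows", "kwargs": {"targets": [{"claw": 0,"offset": [0.025,0.03,0],"dr": [0,0,0]},{"claw": 0,"offset": [0.05,0.06,0],"dr": [0,0,0]},{"claw": 0,"offset": [0.055,0.0655,0],"dr": [0,0,0]},{"claw": 0,"offset": [0.055,0.0655,0],"dr": [0,0,0]},{"claw": 0,"offset": [0.055,0.0655,0],"dr": [0,0,0]}]}}

```text
t: 10.33
eef_pos: [0.4895, -0.0736, 0.2032]
eef_rot: [0.0, 0.642, 0.767, -0.001]
wrist_force: [-0.4, -0.3, 0.0]
gripper_width: -0.0001
grasp_force: 0.0
```

Run:
```python
from h import *
st(); go(.4871,-.0691,.082,10)
```

```text
t 10.33 pos [ 0.4895 -0.0736  0.2032] yaw 10.2 tilt [-0.001 -0.002 -1.   ] F [-0.4 -0.3  0. ] w -0.0001 g 0.0 q [-0.52  0.27  0.79  1.74 -0.2   1.21  0.49]
offset [0.0051, -0.0015, 0.1212] dr [-0.001, 0.002, 0.003]
```

Call:
{"fn": "send_rows", "kwargs": {"targets": [{"claw": 0,"offset": [0.004,-0.0015,0.01],"dr": [0,0,0]},{"claw": 0,"offset": [0.004,-0.0015,0.03],"dr": [0,0,0]},{"claw": 0,"offset": [0.004,-0.0015,0.055],"dr": [0,0,0]},{"claw": 0,"offset": [0.004,-0.0015,0.075],"dr": [0,0,0]},{"claw": 0,"offset": [0.004,-0.0015,0.09],"dr": [0,0,0]},{"claw": 0,"offset": [0.004,-0.0015,0.105],"dr": [0,0,0]},{"claw": 0,"offset": [0.004,-0.0015,0.115],"dr": [0,0,0]},{"claw": 0,"offset": [0.004,-0.0015,0.121],"dr": [0,0,0]},{"claw": 0,"offset": [0.004,-0.0015,0.121],"dr": [0,0,0]}]}}

```text
t: 11.08
eef_pos: [0.4856, -0.0697, 0.0811]
eef_rot: [-0.001, 0.643, 0.766, -0.001]
wrist_force: [0.5, 0.1, 0.7]
gripper_width: 0.0
grasp_force: 0.0
```

Run:
```python
from h import *
st()
s=state(); M=rot(s['eef_rot']); C=np.array([.5635,-.0318]); p=s['eef_pos']
d=p[:2]-C; a0=np.degrees(np.arctan2(d[1],d[0]))%360; print('ang',a0,np.hypot(*d))
for a in range(200,98,-6):
    q=np.r_[C+.085*np.array([np.cos(np.radians(a)),np.sin(np.radians(a))]),p[2]]
    print(a,(M.T@(q-p)).round(4)[:2])
shot('wrist','w6')
```

```text
t 11.08 pos [ 0.4856 -0.0697  0.0811] yaw 10.0 tilt [-0.003 -0.    -1.   ] F [0.5 0.1 0.7] w 0.0 g 0.0 q [-0.46  0.42  0.72  1.9  -0.33  0.95  0.6 ]
ang 205.92071983154014 0.08662886540400586
200 [ 0.009  -0.0004]
194 [ 0.0178 -0.0015]
188 [ 0.0267 -0.0016]
182 [ 0.0356 -0.0008]
176 [0.0443 0.0009]
170 [0.0528 0.0035]
164 [0.061 0.007]
158 [0.0688 0.0113]
152 [0.0761 0.0164]
146 [0.0828 0.0222]
140 [0.0889 0.0287]
134 [0.0942 0.0358]
128 [0.0988 0.0435]
122 [0.1025 0.0515]
116 [0.1054 0.06  ]
110 [0.1074 0.0686]
104 [0.1085 0.0775]
```

View pics/w6.png

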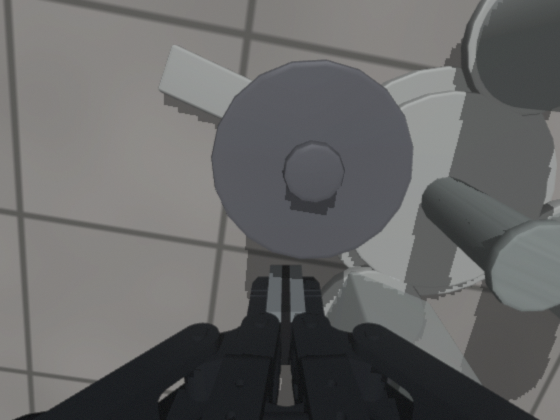

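The closed fingers (at (286,280)) stand free behind the pointer canister (knob at (314,170)). I'll push along the arc, slowly.

Call:
{"fn": "send_rows", "kwargs": {"targets": [{"claw": 0,"offset": [0.0045,0,0],"dr": [0,0,0]},{"claw": 0,"offset": [0.009,0,0],"dr": [0,0,0]},{"claw": 0,"offset": [0.0134,-0.001,0],"dr": [0,0,0]},{"claw": 0,"offset": [0.0178,-0.0015,0],"dr": [0,0,0]},{"claw": 0,"offset": [0.0222,-0.0015,0],"dr": [0,0,0]},{"claw": 0,"offset": [0.0267,-0.0015,0],"dr": [0,0,0]},{"claw": 0,"offset": [0.0312,-0.001,0],"dr": [0,0,0]},{"claw": 0,"offset": [0.0356,-0.001,0],"dr": [0,0,0]},{"claw": 0,"offset": [0.04,0,0],"dr": [0,0,0]},{"claw": 0,"offset": [0.0443,0.001,0],"dr": [0,0,0]},{"claw": 0,"offset": [0.0486,0.002,0],"dr": [0,0,0]},{"claw": 0,"offset": [0.0528,0.0035,0],"dr": [0,0,0]}]}}

```text
t: 12.13
eef_pos: [0.4811, -0.0166, 0.0822]
eef_rot: [0.0, 0.642, 0.767, -0.0]
wrist_force: [1.6, -5.4, 0.0]
gripper_width: 0.0005
grasp_force: 2.1
```

Run:
```python
from h import *
st()
s=state(); M=rot(s['eef_rot']); C=np.array([.5635,-.0318]); p=s['eef_pos']
d=p[:2]-C; print('ang',np.degrees(np.arctan2(d[1],d[0]))%360,np.hypot(*d))
for a in range(170,98,-6):
    q=np.r_[C+.085*np.array([np.cos(np.radians(a)),np.sin(np.radians(a))]),p[2]]
    print(a,(M.T@(q-p)).round(4)[:2])
s=shot('wrist','w7')
```

```text
t 12.13 pos [ 0.4811 -0.0166  0.0822] yaw 10.1 tilt [-0.    -0.001 -1.   ] F [ 1.6 -5.4  0. ] w 0.0005 g 2.1 q [-0.57  0.39  0.72  1.93 -0.32  0.93  0.48]
ang 169.55008757695387 0.08378831468380993
170 [-0.0002 -0.0014]
164 [0.008  0.0021]
158 [0.0158 0.0065]
152 [0.023  0.0116]
146 [0.0297 0.0174]
140 [0.0358 0.0239]
134 [0.0411 0.0311]
128 [0.0457 0.0387]
122 [0.0494 0.0468]
116 [0.0523 0.0552]
110 [0.0543 0.0639]
104 [0.0554 0.0727]
```

View pics/w7.png

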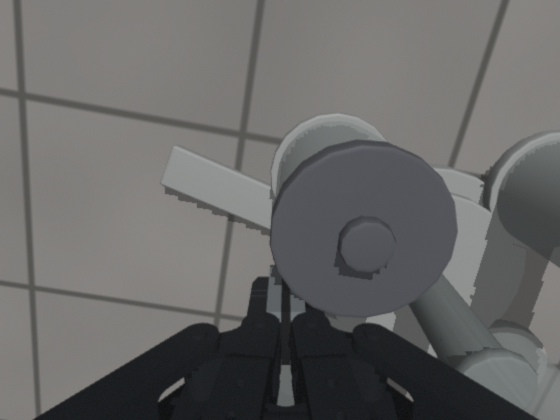

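The rack is turning: the knob at (367,243) has moved off the pointer, and the force is only about 5 N. I'll continue.

Call:
{"fn": "send_rows", "kwargs": {"targets": [{"claw": 0,"offset": [0.004,0,0],"dr": [0,0,0]},{"claw": 0,"offset": [0.008,0.002,0],"dr": [0,0,0]},{"claw": 0,"offset": [0.012,0.0045,0],"dr": [0,0,0]},{"claw": 0,"offset": [0.0158,0.0065,0],"dr": [0,0,0]},{"claw": 0,"offset": [0.0195,0.009,0],"dr": [0,0,0]},{"claw": 0,"offset": [0.023,0.0116,0],"dr": [0,0,0]},{"claw": 0,"offset": [0.0265,0.0145,0],"dr": [0,0,0]},{"claw": 0,"offset": [0.0297,0.0174,0],"dr": [0,0,0]},{"claw": 0,"offset": [0.033,0.0205,0],"dr": [0,0,0]},{"claw": 0,"offset": [0.0358,0.024,0],"dr": [0,0,0]},{"claw": 0,"offset": [0.0358,0.024,0],"dr": [0,0,0]}]}}

```text
t: 13.1
eef_pos: [0.4993, 0.0253, 0.0822]
eef_rot: [-0.0, 0.641, 0.768, 0.001]
wrist_force: [-0.5, -0.1, 0.1]
gripper_width: -0.0001
grasp_force: 0.0
```

Run:
```python
from h import *
st()
s=state(); M=rot(s['eef_rot']); C=np.array([.5635,-.0318]); p=s['eef_pos']
d=p[:2]-C; print('ang',np.degrees(np.arctan2(d[1],d[0]))%360,np.hypot(*d))
for a in range(140,92,-6):
    q=np.r_[C+.085*np.array([np.cos(np.radians(a)),np.sin(np.radians(a))]),p[2]]
    print(a,(M.T@(q-p)).round(4)[:2])
k=ray('w7',367,243,.114)[:2]-C; print('knob at w7',np.hypot(*k),np.degrees(np.arctan2(k[1],k[0])))
shot('wrist','w8')
```

```text
t 13.1 pos [0.4993 0.0253 0.0822] yaw 10.3 tilt [ 0.     0.002 -1.   ] F [-0.5 -0.1  0.1] w -0.0001 g 0.0 q [-0.63  0.43  0.7   1.88 -0.33  0.95  0.4 ]
ang 138.38257045142237 0.08590389623924471
140 [-0.0022 -0.0013]
134 [0.0031 0.0058]
128 [0.0076 0.0135]
122 [0.0114 0.0216]
116 [0.0142 0.03  ]
110 [0.0162 0.0387]
104 [0.0172 0.0475]
98 [0.0173 0.0564]
knob at w7 0.08530509949586837 138.611885009223
```

View pics/w8.png

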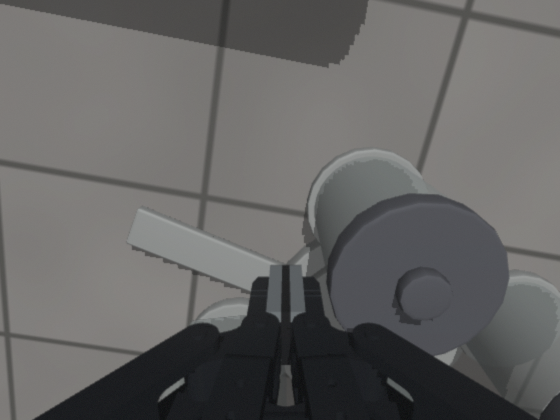

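Run:
```python
from h import *
C=np.array([.5635,-.0318])
k=ray('w8',424,293,.114)[:2]-C; print(np.hypot(*k),np.degrees(np.arctan2(k[1],k[0])))
```

```text
0.08763743492366717 105.62210026271087
```

Call:
{"fn": "send_rows", "kwargs": {"targets": [{"claw": 0,"offset": [0,0,0],"dr": [0,0,0]},{"claw": 0,"offset": [0,0,0],"dr": [0,0,0]},{"claw": 0,"offset": [0,0,0],"dr": [0,0,0]},{"claw": 0,"offset": [0,0,0],"dr": [0,0,0]},{"claw": 0,"offset": [0,0,0],"dr": [0,0,0]},{"claw": 0,"offset": [0,0,0],"dr": [0,0,0]},{"claw": 0,"offset": [0,0,0],"dr": [0,0,0]},{"claw": 0,"offset": [0,0,0],"dr": [0,0,0]},{"claw": 0,"offset": [0,0,0],"dr": [0,0,0]},{"claw": 0,"offset": [0,0,0],"dr": [0,0,0]}]}}

```text
t: 13.98
eef_pos: [0.4986, 0.0231, 0.0823]
eef_rot: [0.0, 0.642, 0.767, 0.0]
wrist_force: [-0.1, 1.0, -0.8]
gripper_width: -0.0001
grasp_force: 0.0
```

Run:
```python
from h import *
st(); shot('wrist','w9')
C=np.array([.5635,-.0318])
print('pred 105/75',[proj('w9',[*(C+.085*np.array([np.cos(np.radians(a)),np.sin(np.radians(a))])),.114]) for a in(105,75)])
d=cv2.absdiff(cv2.imread('pics/w8.png'),cv2.imread('pics/w9.png')).max(2); print((d>25).sum())
a=cv2.imread('pics/w9.png'); g=cv2.cvtColor(a,6)
np.save('/tmp/d.npy',d)
for y in range(140,420,40): print(y,np.where(d[y]>25)[0][[0,-1]] if (d[y]>25).any() else None)
```

```text
t 13.98 pos [0.4986 0.0231 0.0823] yaw 10.1 tilt [ 0.  0. -1.] F [-0.1  1.  -0.8] w -0.0001 g 0.0 q [-0.62  0.42  0.7   1.88 -0.33  0.95  0.4 ]
pred 105/75 [[np.float64(430.6), np.float64(294.3)], [np.float64(560.0), np.float64(314.8)]]
28949
140 None
180 [ 91 436]
220 [172 559]
260 [163 556]
300 [  8 559]
340 [ 11 559]
380 [ 14 540]
```

The rack has drawn on past my fingers. I'll step to the middle of the gap so nothing touches it, then lift out and back away.

Call:
{"fn": "send_rows", "kwargs": {"targets": [{"claw": 0,"offset": [0.006,0.009,0],"dr": [0,0,0]},{"claw": 0,"offset": [0.0135,0.022,0],"dr": [0,0,0]},{"claw": 0,"offset": [0.0135,0.022,0],"dr": [0,0,0]},{"claw": 0,"offset": [0.0135,0.022,-0.02],"dr": [0,0,0]},{"claw": 0,"offset": [0.0135,0.022,-0.05],"dr": [0,0,0]},{"claw": 0,"offset": [0.0135,0.022,-0.09],"dr": [0,0,0]},{"claw": 0,"offset": [0.0135,0.022,-0.12],"dr": [0,0,0]},{"claw": 0,"offset": [0.03,-0.01,-0.13],"dr": [0,0,0]},{"claw": 0,"offset": [0.06,-0.035,-0.13],"dr": [0,0,0]},{"claw": 0,"offset": [0.09,-0.06,-0.13],"dr": [0,0,0]},{"claw": 0,"offset": [0.12,-0.07,-0.13],"dr": [0,0,0]},{"claw": 0,"offset": [0.15,-0.08,-0.13],"dr": [0,0,0]}]}}

```text
t: 15.03
eef_pos: [0.3917, 0.1574, 0.2125]
eef_rot: [-0.001, 0.642, 0.767, 0.001]
wrist_force: [1.1, 0.4, 0.3]
gripper_width: 0.0004
grasp_force: 0.0
```

Call:
{"fn": "send_rows", "kwargs": {"targets": [{"claw": 0,"offset": [0.03,-0.005,0],"dr": [0,0,0]},{"claw": 0,"offset": [0.06,-0.01,0],"dr": [0,0,0]},{"claw": 0,"offset": [0.08,-0.015,0],"dr": [0,0,0]},{"claw": 0,"offset": [0.08,-0.015,0],"dr": [0,0,0]},{"claw": 0,"offset": [0.08,-0.015,0],"dr": [0,0,0]},{"claw": 0,"offset": [0.08,-0.015,0],"dr": [0,0,0]}]}}

```text
t: 15.53
eef_pos: [0.3649, 0.2317, 0.2123]
eef_rot: [0.0, 0.642, 0.767, -0.0]
wrist_force: [0.7, -0.9, -0.1]
gripper_width: 0.0003
grasp_force: 0.0
```

Run:
```python
from h import *
st(); shot('top','t10'); shot('scene','s10')
print('sq@165',proj('t10',[*(np.array([.5635,-.0318])+.085*np.array([np.cos(np.radians(165)),np.sin(np.radians(165))])),.105]))
a=cv2.imread('pics/t10.png')[150:310,190:390];b=cv2.imread('pics/s10.png')[150:310,180:380]
cv2.imwrite('pics/c10.png',cv2.convertScaleAbs(cv2.resize(cv2.hconcat([a,b]),None,fx=2,fy=2,interpolation=2),alpha=1.3))
```

```text
t 15.53 pos [0.3649 0.2317 0.2123] yaw 10.1 tilt [ 0.    -0.001 -1.   ] F [ 0.7 -0.9 -0.1] w 0.0003 g 0.0 q [-1.15  0.09  0.59  1.87 -0.05  1.2  -0.37]
sq@165 [np.float64(255.4), np.float64(241.4)]
```

View pics/c10.png

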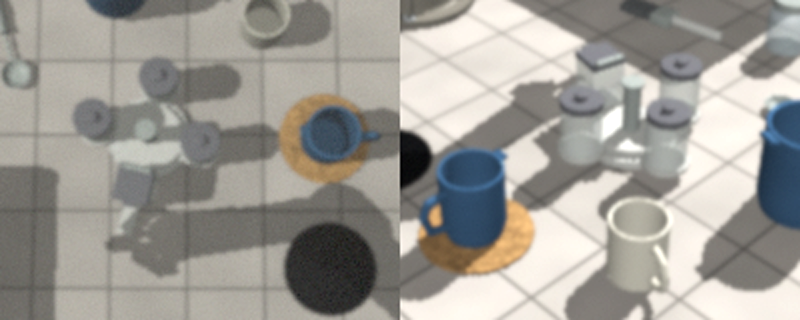

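The square canister rests over the pointer at (133,187) in the crop. The round ones are exactly where their neighbours started, so the click is complete. The jug is upright on the trivet.

```bash
python3 -c "
from h import *
print(r.close_job())"
```

```text
the job is handed in; nothing more can be done
None
```

The jug stands upright on the small cork trivet and the rack is turned one click clockwise, so the square canister rests at the pointer; the job was handed in at about 15.5 s of robot time, and no verdict came back.

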